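# Put the scanner battery on charge

## Task

The hand scanner's battery pack, lying loose on the counter, is flat: put it on charge in the charger that is still empty. Lay it on the foot of that charger's ramp with its contact end uphill, then push it up the ramp and under the hood until it sits against the sprung contacts and the orange catch has snapped into its groove, so that it stays there when you let go. The hood is set at a different place along the ramp each time, so feel for the end of travel and push gently there: the contacts bend if they are pressed with more than about 13 N. Leave everything else on the counter where it is.

Things in the scene. Friction and masses are not known exactly. Their poses are not given: they have to be found in the camera images.
- battery: The loose battery pack: slate-grey block 80 long (x) x 44 wide (y) x 26 high mm, 0.13 to 0.25 kg, pale label with a blue stripe on top, brass strips on the contact end (nose). Origin: centre of its underside; x points to the nose, z up. Plain sides: grip across the 44 mm. A groove 5 mm deep crosses its top 14 to 30 mm behind the nose, for the catch; the nose's top edge is bevelled 5 mm.
- battery_nose (a point): Centre of the lower edge of the battery's contact end: 40 mm ahead of the battery's origin along its x, at its underside.
- charger: The EMPTY charger: near-black wedge 200 long (x) x 70 wide (y) mm, fixed to the counter, amber lamp on its hood. Origin: centre of its underside; x points level uphill, away from the open foot, within 0.3 rad of straight ahead. It may stand left or right of the busy one. The head on it (hood, catch, contacts) is clamped anywhere in a range of 30 mm along the ramp; its place is not measured.
- charger_deck: The empty charger's ramp. Origin: middle of the ramp's foot on the sliding surface, 100 mm downhill of the charger's origin, 8 mm above the counter; x up the slope (10 degrees), z square to it. Guides along both sides from x = 3 mm: 47 mm apart (battery has 1.5 each side), 9 high, inner edges leaning out above 4 mm (55 apart on top). Friction holds the battery anywhere on the ramp.
- lay_line (a point): On the ramp's surface, middle, deck x = 95 mm: lay the battery with its nose about here (tail then at 15), clear of the hood, whose mouth is at deck x = 108 to 138 mm; then push it in by its tail face. Mouth 58 mm wide, roof underside 28.5 mm above the surface (32 at the lip); outside the hood is 74 wide, 64 long, 38 high, with the catch's tab 46 to 49.
- catch (a joint): Orange spring catch in the hood's roof: 0 = down (at rest, or snapped into the groove), about 0.003 m = lifted while the battery's front ridge passes. It meets the nose 19 mm behind the hood's mouth (4 to 7 N of push), drops into the groove 36 mm behind the mouth (nose at deck x = 144 to 174 mm, tail at 64 to 94, by the head's setting). Sliding alone takes 1 to 3 N.
- contacts (a joint): The top stop: a black sprung plate with four brass contacts under the hood; value = how far it is pushed in (m). It meets the nose 34 mm behind the hood's mouth; 1.5 N at first, then 2.5 N per mm. The catch snaps at 2 mm (6.5 N on the plate, 8 to 11 N of push); beyond 4.5 mm (13 N on the plate) the contacts bend: push in small steps, stop at about 12 N. Held by the catch it rests at about 1.9 mm.
- busy_charger: The other charger, exactly alike but with a charged battery already home in it and a green lamp; fixed, 200 x 74 mm, 90 mm high. Origin and axes as the charger. Not to be used.
- the_scanner: Black hand scanner with strap, 63 x 201 x 58 mm, a bystander on the left. Origin: centre of its underside.
- ticket_pad: Pad of tickets with a red head, 140 x 100 x 12 mm, a bystander on the left. Origin: centre of its underside.
- pen: Blue pen lying on the ticket pad, 139 mm long, a bystander. Origin: centre of its underside.
- tag_roll: Pink roll of tags, 67 mm across, 28 high, a bystander to the right behind. Origin: centre of its underside.
- call_bell: Counter bell, 84 mm across, 62 high, a bystander at the right edge of the counter. Origin: centre of its underside.
Mind the look-alikes: they are no part of the job. Of the things like the battery, leave any that is purple; of the rest the larger one is meant.

How it is judged:
By the outcome, as a careful person would: the job done as asked, in the order asked, and still so for the second after the job is handed in, with the robot touching nothing.
It also fails if it takes over 67 s, if anything falls off the work surface, if the arm or the gripper's body presses on something with over 40 N, if the wrist force passes 120 N, or if a joint passes its speed limit or range.

## Robot

A 6-joint arm with a two-finger parallel gripper is mounted at the origin on a cart in front of the work surface, level with it; the furniture and walls round the work are solid. World frame = base frame: x ahead of the robot, y to its left, z up, the work surface at z = 0. Lengths are in mm, angles in rad, forces in N, time in s.
With the tool pointing down it reaches from about 400 to 825 mm from the base axis. Payload 7 kg.
Tool frame: the origin (TCP) lies at the very end of the fingers, on their centre line; the grasp point (between the pads) lies 19 mm behind it; z points along the fingers, y is the line along which they close (so a half turn about z gives the same grasp; the last joint's range is limited). The gripper opens to 88 mm and grips with 3 to 60 N. Pads are 19 mm wide; open, the fingers measure 130 mm over their backs; the gripper's body (78 mm by 193 mm) begins 47 mm behind the grasp point.
Start: joints at [1.414, 0.359, 0.012, 0, -1.224, -0.288], TCP at [290.442, 609.293, 226.561] pointing down, gripper open.
Joint ranges: [-3.07, 3.07], [-1.43, 2.12], [-1.02, 1.25], [-3.03, 1.67], [-3.05, -0], [-3.03, 3.03]. Speed limits (rad/s): [2.39, 2.39, 3.01, 3.14, 3.14, 3.14].

## Interface

Orientations are given as a unit quaternion [x, y, z, w].
In Python, from plant import bot gives the robot as it stands. Calls block until the motion is done:
- bot.move_ptp(position, orientation): joint-space move of the TCP to a pose.
- bot.line_to(position, velocity=150, ori=None): straight line of the TCP; ori=None keeps the orientation; velocity is the mean speed in mm/s.
- bot.move_joints(angles): joint-space move.
- bot.move_gripper(opening, force=None): finger opening in mm; force is the grip in N (None keeps the last); returns when the fingers have stopped.
- bot.pause(seconds).
- bot.solve_ik(position, orientation): joint angles nearest the present ones, or None.
- bot.read_state(): the state.
- bot.camera(name): name is "side" or "top"; returns the picture (480x640x3 uint8, red, green, blue); there is no depth.
- bot.get_calibration(name): a dict with "fx", "fy", "cx", "cy" (pixels), "view" (4x4, takes a point from world to camera coordinates). Camera axes: x right, y up, looking along -z (the intrinsics and any distortion apply to the point x, -y, -z); pixel columns grow to the right and rows downward; lengths in mm; the calibration is good to about 2 mm. A picture is of the moment at which its call begins. get_calibration takes no time and is no camera call.
A pose or a line that the arm cannot do raises bot.Unreachable and nothing moves.
- bot.close_job(): hands the job in; it is judged then, once.
The state is a dict: "t": time; "joint_pos": joint angles; "qvel": joint speeds; "tau": joint torques, N m; "tcp_pos": TCP position; "eef_rot": TCP orientation; "contact_force": force on the tool from outside, world axes, zero at the start; "moment": the same for the moment, N m; "width": finger opening in mm; "finger_force": force on a finger pad.
Only numpy, scipy, OpenCV 4.12 (cv2) and the standard library are available. Lean on these libraries where they do the work, as an engineer would, in place of code of your own. Each camera call takes 0.05 s, during which the arm holds its last target. There are 200 camera calls.

## Working session

There is one attempt and no reset: what is moved stays moved. The work goes in short steps, each a Python script; the robot and the scene stay as the last script left them, time stands still between calls to the robot, and variables do not carry over. Pictures are saved under pics/ and viewed, at most 10 in all, crops included, and the job is handed in when it is done.

```bash
ls; mkdir -p pics; python3 - <<'E'
from plant import bot
import cv2
for n in("top","side"):
    im=bot.camera(n); cv2.imwrite(f"pics/{n}0.png",im[:,:,::-1]); c=bot.get_calibration(n); print(n,c)
s=bot.read_state();print(s['t'],s['contact_force'],s['eef_rot'],s['width'])
E
```

```text
pics
top {'fx': 592.4332454030999, 'fy': 592.4332454030999, 'cx': 322.1372946477505, 'cy': 244.09080202348417, 'view': array([[ 1.33894063e-03, -9.99972689e-01,  7.26836310e-03,
         1.03204661e+02],
       [ 9.97196152e-01,  1.87897271e-03,  7.48084466e-02,
        -5.59771620e+02],
       [-7.48200606e-02,  7.14781964e-03,  9.97171433e-01,
        -1.58438316e+03],
       [ 0.00000000e+00,  0.00000000e+00,  0.00000000e+00,
         1.00000000e+00]])}
side {'fx': 603.1928476168565, 'fy': 603.1928476168565, 'cx': 319.5584602055337, 'cy': 240.44530113197604, 'view': array([[-9.84140882e-01, -1.77326405e-01,  4.69795074e-03,
         5.61300482e+02],
       [ 8.77748557e-02, -4.63784060e-01,  8.81589429e-01,
        -3.62711812e+01],
       [-1.54150250e-01,  8.68020560e-01,  4.71993653e-01,
        -1.47239823e+03],
       [ 0.00000000e+00,  0.00000000e+00,  0.00000000e+00,
         1.00000000e+00]])}
0.1 [ 0.17381984  0.10153502 -0.42875539] [ 9.75358975e-01 -2.20622517e-01 -8.73428386e-05  7.52984101e-04] 87.5027507595451
```

View pics/top0.png

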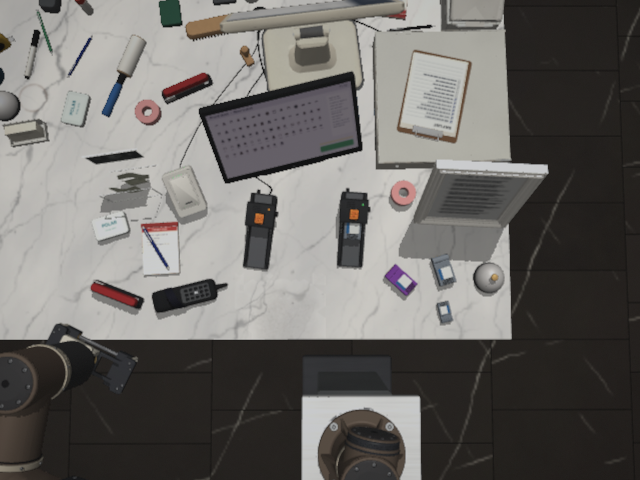

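View pics/side0.png

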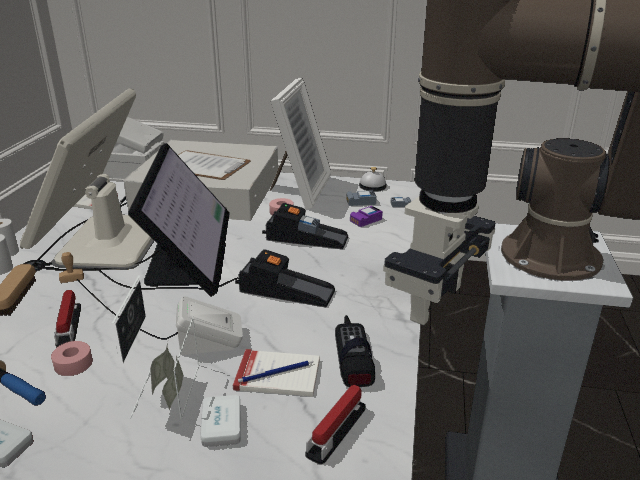

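The top view shows the empty charger (no battery) at about (260,230), the busy one at (352,228), the larger grey battery at (443,270), the small look-alike at (445,312) and the purple one at (401,280). I'll enlarge these.

```bash
python3 - <<'E'
import cv2,numpy as np
t=cv2.imread("pics/top0.png"); s=cv2.imread("pics/side0.png")
f=lambda im,x,y,w,h,k:cv2.resize(im[y:y+h,x:x+w],None,fx=k,fy=k,interpolation=cv2.INTER_CUBIC)
# left: charger x235..285,y180..280 k6 ; right: battery x425..465,y245..325
a=f(t,230,180,60,100,6); b=f(t,415,245,60,100,6)
cv2.imwrite("pics/c1.png",np.hstack([a,b]))
a=f(s,225,235,120,80,5)
b=f(s,335,180,80,40,7)
h=np.zeros((600,600+0,3),np.uint8); h[:400,:600]=a; bb=f(s,335,180,100,33,6); h[402:600]=bb
cv2.imwrite("pics/c2.png",h)
E
```

```text
(no output)
```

View pics/c1.png

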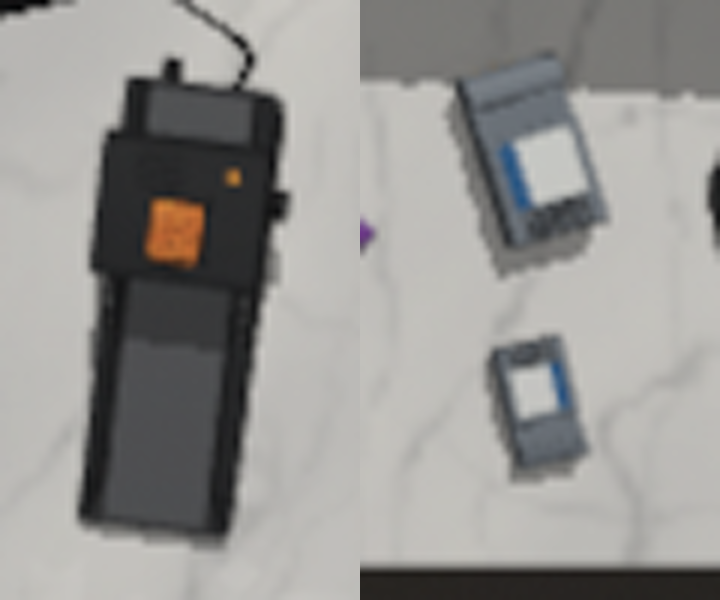

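View pics/c2.png

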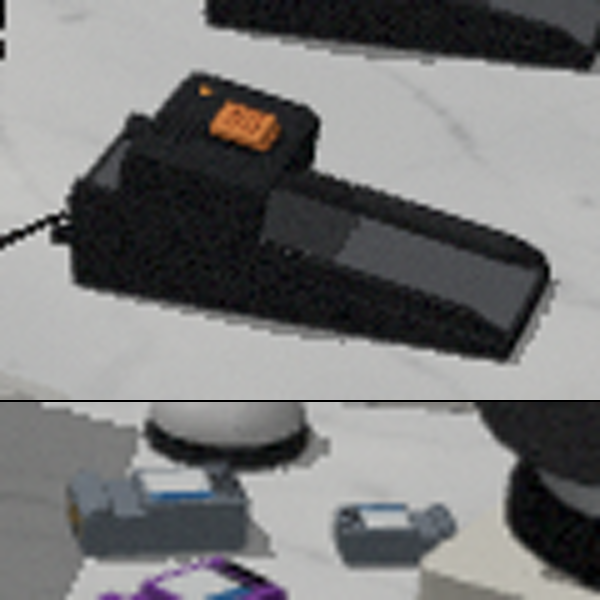

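The views confirm that the left charger is empty with an amber lamp, and that the battery's nose (brass, groove) points away from the robot. Next I'll fit both poses to the corner pixels.

```bash
cat > h.py <<'E'
import numpy as np
from scipy.optimize import least_squares
from scipy.spatial.transform import Rotation as R
from plant import bot
C={n:bot.get_calibration(n) for n in("top","side")}
def proj(n,P):
    c=C[n]; p=np.atleast_2d(P)@c["view"][:3,:3].T+c["view"][:3,3]
    return np.c_[c["cx"]+c["fx"]*p[:,0]/-p[:,2], c["cy"]-c["fy"]*p[:,1]/-p[:,2]]
def place(q,L):
    L=np.atleast_2d(np.array(L,float)); c,s=np.cos(q[2]),np.sin(q[2])
    return np.c_[q[0]+c*L[:,0]-s*L[:,1], q[1]+s*L[:,0]+c*L[:,1], L[:,2]]
def fit(obs,q0):
    f=lambda q:np.concatenate([(proj(n,place(q,L))-px).ravel() for n,L,px in obs])
    r=least_squares(f,q0,loss="soft_l1",x_scale=[1,1,.01]); return r.x,r.fun.reshape(-1,2)
def crop(o,k,*p): return (np.array(p,float)+.5)/k-.5+np.array(o)
A=np.tan(np.radians(10)); ca,sa=np.cos(np.radians(10)),np.sin(np.radians(10))
def dk(x,y,z): return (-100+x*ca-z*sa, y, 8+x*sa+z*ca)   # deck -> charger
E
cat > fit.py <<'E'
from h import *
np.set_printoptions(precision=2,suppress=True)
b,r=fit([("top",[(40,22,21),(40,-22,21),(-40,-22,26),(-40,22,26)],crop((415,245),6,(97,82),(193,52),(245,218),(153,247))),
 ("side",[(40,22,0),(-40,22,0),(-40,22,26)],crop((335,180),6,(80,556-402),(245,550-402),(240,502-402)))],[490,-200,.3])
print("bat",b,"\n",r)
bt,_=fit([("top",[(40,22,21),(40,-22,21),(-40,-22,26),(-40,22,26)],crop((415,245),6,(97,82),(193,52),(245,218),(153,247)))],b); print("top only",bt)
top=[("top",[(-100,35,8),(-100,-35,8),(100,35,8+200*A),(100,-35,8+200*A)],crop((230,180),6,(80,522),(228,538),(128,80),(284,100)))]
side=[("side",[(-100,35,0),(100,35,0)],crop((225,235),5,(511,361),(76,285)))]
for o in(top+side,top,side):
    c,r=fit(o,[570,230,0]); print("chg",c,"\n",r)
c,_=fit(top+side,[570,230,0])
for m in(108,123,138):
    print(m,[ (proj("top",place(c,[dk(m,y,38)]))[0]-[230,180]+.5)*6-.5 for y in(37,-37)],(proj("top",place(c,[dk(m,0,0)]))[0]-[230,180])*6)
np.savez("pose.npz",b=b,c=c)
E
python3 fit.py
```

```text
bat [ 491.55 -223.24    0.29] 
 [[ 0.23 -0.67]
 [-0.3  -0.32]
 [ 0.41  0.32]
 [ 0.18  0.2 ]
 [-0.31  0.77]
 [-0.18  0.54]
 [ 1.09  0.22]]
top only [ 491.26 -222.87    0.29]
chg [592.43 272.92  -0.12] 
 [[-0.2   0.48]
 [ 0.67  1.02]
 [ 0.15 -0.22]
 [ 0.   -0.31]
 [-0.14  0.54]
 [-0.47 -0.03]]
chg [593.   273.35  -0.13] 
 [[-0.46  0.21]
 [ 0.39  0.83]
 [ 0.1  -0.46]
 [-0.05 -0.48]]
chg [592.19 271.72  -0.12] 
 [[ 0.22  0.11]
 [-0.23 -0.17]]
108 [array([ 88.63, 294.53]), array([255.6 , 315.47])] [179.88 296.15]
123 [array([ 92.41, 260.72]), array([259.54, 281.68])] [183.66 263.15]
138 [array([ 96.19, 226.85]), array([263.48, 247.83])] [187.44 230.08]
```

```bash
cat >> h.py <<'E'
def toolq(yaw,pitch,flip=1):
    """tool z = -surface normal, tool y = flip * lateral axis"""
    M=R.from_euler("ZY",[yaw,-pitch]).as_matrix()
    z=-M[:,2]; y=flip*M[:,1]; return R.from_matrix(np.c_[np.cross(y,z),y,z])
def st(msg=""):
    s=bot.read_state(); print(msg,"t%.1f"%s["t"],np.round(s["tcp_pos"],1),"F",np.round(s["contact_force"],1),"w%.1f"%s["width"],"ff",np.round(s["finger_force"],1)); return s
try:
    _p=np.load("pose.npz"); b,c=_p["b"],_p["c"]
except Exception: pass
E
python3 - <<'E'
from h import *
T10=np.radians(10)
best=[]
for f in(1,-1):
    g=place(b,[(-8,0,13)])[0]; q=toolq(b[2],0,f).as_quat()
    d=place(c,[dk(47,0,120)])[0]; qd=toolq(c[2],T10,f).as_quat()
    print(f,g,d,*[None if j is None else np.round(j,2) for j in(bot.solve_ik(g,q),bot.solve_ik(g+[0,0,150],q),bot.solve_ik(d,qd),bot.solve_ik(place(c,[dk(47,0,13)])[0],qd),bot.solve_ik(place(c,[dk(-5,0,13)])[0],qd))],sep="\n")
E
```

```text
1
[ 483.89124856 -225.55243364   13.        ]
[518.44045059 282.08236564 134.33839471]
[-0.07  0.37 -0.55  0.   -0.65 -1.21]
[-0.07  0.18 -0.39  0.   -1.   -1.21]
[ 0.92  0.22 -0.51  0.22 -0.76 -2.77]
[ 0.88  0.38 -0.62  0.31 -0.5  -2.85]
[ 0.97  0.34 -0.73  0.37 -0.44 -2.99]
-1
[ 483.89124856 -225.55243364   13.        ]
[518.44045059 282.08236564 134.33839471]
[-0.07  0.37 -0.55  0.   -0.65  1.93]
[-0.07  0.18 -0.39  0.   -1.    1.93]
[ 0.92  0.22 -0.51  0.22 -0.76  0.37]
[ 0.88  0.38 -0.62  0.31 -0.5   0.3 ]
[ 0.97  0.34 -0.73  0.37 -0.44  0.15]
```

```bash
python3 - <<'E'
from h import *
import cv2
q=toolq(b[2],0,-1).as_quat(); g=place(b,[(-8,0,13)])[0]
bot.move_ptp(g+[0,0,140],q); bot.move_gripper(60); st("above")
bot.line_to(g+[0,0,35]); bot.line_to(g,60); st("down")
bot.move_gripper(36,25); st("grip")
bot.line_to(g+[0,0,150],150); st("up")
n="top"; cv2.imwrite("pics/t1.png",cv2.resize(bot.camera(n)[200:340,370:530,::-1],None,fx=4,fy=4,interpolation=2))
E
```

```text
above t3.8 [ 483.9 -225.6  153. ] F [-0.3  0.6  1.1] w60.2 ff 0.0
down t5.4 [ 484.  -225.6   12.9] F [ 0.2 -0.5  0. ] w60.0 ff 0.0
grip t5.8 [ 484.1 -225.6   13.3] F [-0.2 -0.3  1.9] w43.8 ff 25.0
up t7.0 [ 483.2 -225.4  162. ] F [-0.8 -0.1 -2. ] w43.6 ff 25.0
```

View pics/t1.png

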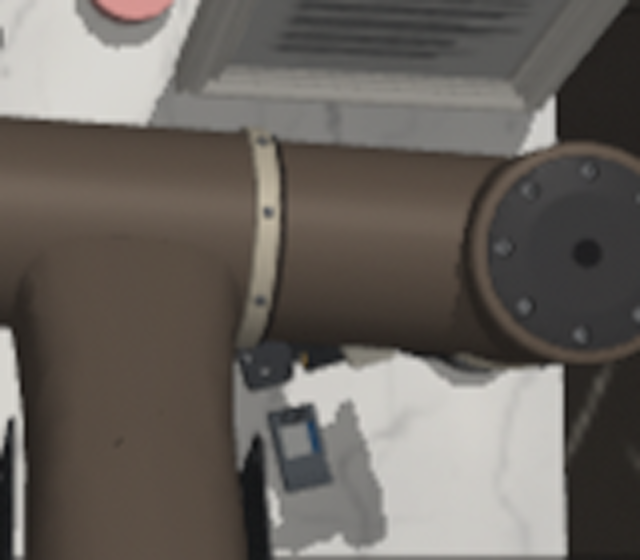

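Battery gripped (43.6 mm, 25 N); the arm covers the spot in the top view. Next I'll carry it over the ramp and check the alignment from the side.

```bash
python3 - <<'E'
from h import *
import cv2
q=toolq(c[2],np.radians(10),-1).as_quat(); D=lambda x,y,z:place(c,[dk(x,y,z)])[0]
bot.move_ptp(D(47,0,140),q); st("over")
bot.line_to(D(47,0,13+30),120); s=st("30 above")
bot.pause(.3)
top=bot.camera("top"); sd=bot.camera("side")
a=cv2.resize(sd[210:330,215:375,::-1],None,fx=5,fy=5,interpolation=2); cv2.imwrite("pics/s2.png",a)
# predicted pixels in crop of battery corners, for the pose aimed at
M=lambda P:(proj("side",P)-[215,210]+.5)*5-.5
for L in[(55+40,22,30),(55-40,22,30),(55-40,22,56),(15,-22,30)]: print(L,M(D(*L)))
for L in[(0,35,-3),(0,23.5,0),(0,-23.5,0)]: print(L,M(D(*L)))
cv2.imwrite("pics/t2full.png",top[:,:,::-1])
E
```

```text
over t8.9 [515.2 281.9 153.9] F [ 0.  -0.2 -1.8] w43.9 ff 25.0
30 above t9.8 [532.1 280.7  59.2] F [-0.3  0.7 -1.7] w43.6 ff 25.0
(95, 22, 30) [[370.95140036 330.43919943]]
(15, 22, 30) [[548.3449247 388.6068557]]
(15, 22, 56) [[559.26406139 338.30344348]]
(15, -22, 30) [[577.92081757 336.15948312]]
(0, 35, -3) [[559.23541988 478.52845373]]
(0, 23.5, 0) [[568.28665613 458.27896724]]
(0, -23.5, 0) [[598.94468973 400.75434371]]
```

View pics/s2.png

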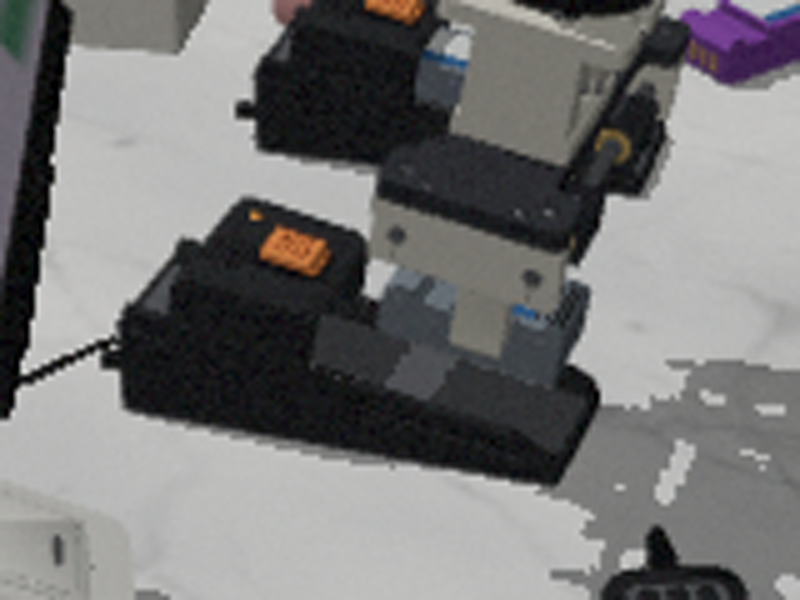

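The side view shows the battery square over the ramp, tail-left lower corner at (555,387) against a predicted (548,389), so it sits about 3 mm further downhill in the hand. I'll check the lateral alignment from the top.

```bash
python3 - <<'E'
from h import *
import cv2
t=cv2.imread("pics/t2full.png"); o=(215,175)
cv2.imwrite("pics/t2.png",cv2.resize(t[175:285,215:305],None,fx=5.45,fy=5.45,interpolation=2)) if 0 else cv2.imwrite("pics/t2.png",cv2.resize(t[180:280,205:325],None,fx=6,fy=6,interpolation=2))
D=lambda x,y,z:place(c,[dk(x,y,z)])[0]
M=lambda P:(proj("top",P)-[205,180]+.5)*6-.5
for L in[(15,22,56),(15,-22,56),(95,22,51),(95,-22,51),(0,35,0),(0,-35,0)]: print(L,M(D(*L)))
E
```

```text
(15, 22, 56) [[243.16069183 512.34411717]]
(15, -22, 56) [[342.99485299 524.87725451]]
(95, 22, 51) [[265.11021012 330.44796654]]
(95, -22, 51) [[365.13607661 342.99414738]]
(0, 35, 0) [[228.81329962 524.87243445]]
(0, -35, 0) [[382.00202073 544.10499023]]
```

View pics/t2.png

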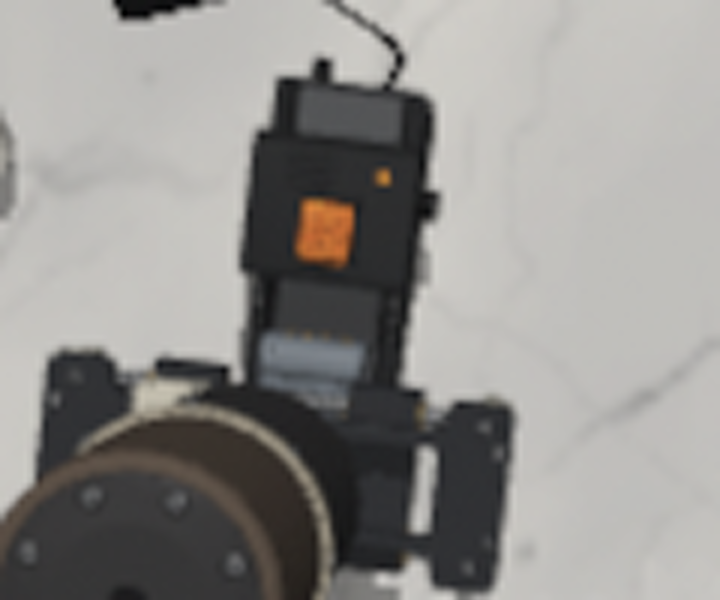

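The nose edge runs (262,335)–(366,345) against a predicted (265,330)–(365,343): lateral alignment is within 1 mm, and the battery sits about 2 mm downhill. I'll lower it with force monitoring.

```bash
python3 - <<'E'
from h import *
q=toolq(c[2],np.radians(10),-1).as_quat(); D=lambda x,y,z:place(c,[dk(x,y,z)])[0]
bot.line_to(D(49,0,13+8),80); bot.pause(.2); s=st("8 up"); f0=s["contact_force"]
n=D(0,0,1)-D(0,0,0); lat=D(0,1,0)-D(0,0,0)
for z in np.arange(6,-5,-1.):
    bot.line_to(D(49,0,13+z),40); bot.pause(.1); s=bot.read_state(); d=s["contact_force"]-f0
    print(z,"Fn %.1f Flat %.1f Fx %.1f"%(d@n,d@lat,d[0]),np.round(s["tcp_pos"]-D(49,0,13+z),1),np.round(s["moment"],2))
    if d@n>6: break
E
```

```text
8 up t10.9 [537.6 280.   37.6] F [-0.2 -0.  -2.5] w43.8 ff 25.0
6.0 Fn 1.1 Flat 0.2 Fx 0.3 [-0.   0.   0.1] [0.06 0.69 0.04]
5.0 Fn 1.0 Flat 0.3 Fx 0.4 [ 0.  0. -0.] [ 0.1   0.74 -0.03]
4.0 Fn -0.3 Flat 0.2 Fx 0.6 [ 0. -0. -0.] [0.03 0.61 0.03]
3.0 Fn -0.6 Flat -0.1 Fx 0.0 [0.  0.1 0. ] [0.27 0.7  0.07]
2.0 Fn -0.0 Flat 0.6 Fx 0.4 [0.1 0.1 0. ] [0.39 0.69 0.07]
1.0 Fn 0.5 Flat 0.3 Fx 0.2 [ 0.   0.1 -0. ] [0.47 0.65 0.08]
0.0 Fn -0.1 Flat 0.9 Fx -0.5 [0.1 0.1 0. ] [0.48 0.63 0.11]
-1.0 Fn 11.7 Flat -0.0 Fx -4.8 [-0.   0.1  0.9] [ 0.16  2.11 -0.02]
```

Seated flat on the ramp (contact at the expected height, no lateral load). Next: release, go behind the tail and push with force feedback.

```bash
cat > push.py <<'E'
from h import *
import cv2
q=toolq(c[2],np.radians(10),-1).as_quat(); D=lambda x,y,z:place(c,[dk(x,y,z)])[0]
u=D(1,0,0)-D(0,0,0)
bot.line_to(D(49,0,12.8),40); bot.move_gripper(60); st("released")
bot.line_to(D(49,0,55),120); bot.line_to(D(-12,0,55),120); bot.move_gripper(0,20); st("closed")
bot.line_to(D(-12,0,6),100); bot.pause(.3)
f0=np.mean([bot.read_state()["contact_force"] for _ in range(5)],0); st("behind")
x=-12; log=[]; stop=11
while x<85:
    x+= 2 if x<48 else .4
    bot.line_to(D(x,0,6),30 if x<48 else 15); bot.pause(.04)
    s=bot.read_state(); F=-(s["contact_force"]-f0)@u; xa=(s["tcp_pos"]-D(0,0,6))@u
    log.append("%.1f/%.1f:%.1f"%(x,xa,F))
    if F>stop or (x<48 and F>6): break
print(*log); st("end")
E
python3 push.py
```

```text
released t14.5 [538.9 279.5  29.1] F [ 1.6 -1.3 -0.7] w59.8 ff 0.0
closed t16.7 [472.  287.9  60.1] F [-0.1  0.1  0.3] w0.1 ff 0.0
behind t17.6 [480.6 287.2  12.4] F [-0.9 -0.3 -0.2] w0.4 ff 0.0
-10.0/-9.9:-1.7 -8.0/-7.9:-0.8 -6.0/-5.9:-0.7 -4.0/-3.9:-1.0 -2.0/-1.9:-1.0 0.0/0.1:-0.3 2.0/2.1:-1.6 4.0/4.1:-0.2 6.0/6.1:-1.0 8.0/8.1:-1.0 10.0/10.1:-0.9 12.0/12.1:-0.6 14.0/14.1:-1.3 16.0/16.1:0.0 18.0/18.1:-1.7 20.0/20.1:-0.6 22.0/22.1:-1.1 24.0/24.1:-0.5 26.0/26.1:-0.8 28.0/28.1:-0.6 30.0/30.1:-1.4 32.0/32.1:-1.7 34.0/34.1:-0.1 36.0/36.1:-1.5 38.0/38.1:-0.6 40.0/40.2:0.1 42.0/42.1:-1.0 44.0/44.1:-0.2 46.0/46.0:-0.6 48.0/47.8:2.8 48.4/48.1:4.0 48.8/48.5:3.7 49.2/48.9:3.7 49.6/49.3:4.3 50.0/49.7:3.5 50.4/50.1:5.6 50.8/50.5:3.8 51.2/50.8:4.7 51.6/51.2:4.7 52.0/51.9:2.5 52.4/52.4:2.7 52.8/52.9:2.3 53.2/53.2:1.1 53.6/53.6:1.1 54.0/54.0:1.7 54.4/54.4:1.5 54.8/54.9:1.2 55.2/55.2:1.9 55.6/55.6:0.7 56.0/56.0:1.1 56.4/56.4:1.8 56.8/56.8:0.7 57.2/57.2:2.5 57.6/57.6:2.0 58.0/58.0:1.4 58.4/58.4:0.5 58.8/58.8:1.6 59.2/59.2:1.5 59.6/59.6:1.3 60.0/60.0:1.6 60.4/60.3:2.4 60.8/60.6:3.9 61.2/60.9:5.0 61.6/61.2:6.0 62.0/61.5:6.4 62.4/61.7:7.4 62.8/62.2:7.0 63.2/62.5:8.7 63.6/62.8:8.3 64.0/63.1:9.7 64.4/63.3:10.6 64.8/63.6:12.0
end t38.7 [554.3 277.4  24.9] F [-13.2   3.4   2.8] w0.4 ff 6.3
```

The force profile shows the catch ridge at about 48, the contacts from about 60, and a dip near 62. To check the latch, I'll back off and touch the tail again: if it's caught, the tail should stay forward.

```bash
cat > probe.py <<'E'
from h import *
import sys,cv2
q=toolq(c[2],np.radians(10),-1).as_quat(); D=lambda x,y,z:place(c,[dk(x,y,z)])[0]
u=D(1,0,0)-D(0,0,0); stop=float(sys.argv[1])
bot.line_to(D(54,0,6),40); bot.pause(.4)
f0=np.mean([(bot.pause(.03),bot.read_state()["contact_force"])[1] for _ in range(8)],0)
sd=bot.camera("side"); cv2.imwrite("pics/"+sys.argv[2],cv2.resize(sd[225:325,225:345,::-1],None,fx=6,fy=6,interpolation=2))
bot.line_to(D(58,0,6),40); x=58; log=[]
while x<70:
    x+=.4; bot.line_to(D(x,0,6),15); bot.pause(.04)
    F=[]; 
    for _ in range(3): s=bot.read_state(); F.append(-(s["contact_force"]-f0)@u); bot.pause(.02)
    xa=(s["tcp_pos"]-D(0,0,6))@u; F=np.mean(F); log.append("%.1f/%.1f:%.1f"%(x,xa,F))
    if F>stop: break
print(*log)
bot.line_to(D(54,0,6),40); st("back")
E
python3 probe.py 6 s3.png
```

```text
58.4/58.4:-0.3 58.8/58.8:-0.5 59.2/59.2:-0.5 59.6/59.6:0.5 60.0/60.0:-0.1 60.4/60.4:0.0 60.8/60.8:0.1 61.2/61.2:-0.5 61.6/61.6:0.7 62.0/62.0:-0.0 62.4/62.2:3.1 62.8/62.3:5.9 63.2/62.3:7.8
back t44.9 [544.9 278.9  23.4] F [-0.8  0.5  0.6] w0.4 ff 0.0
```

View pics/s3.png

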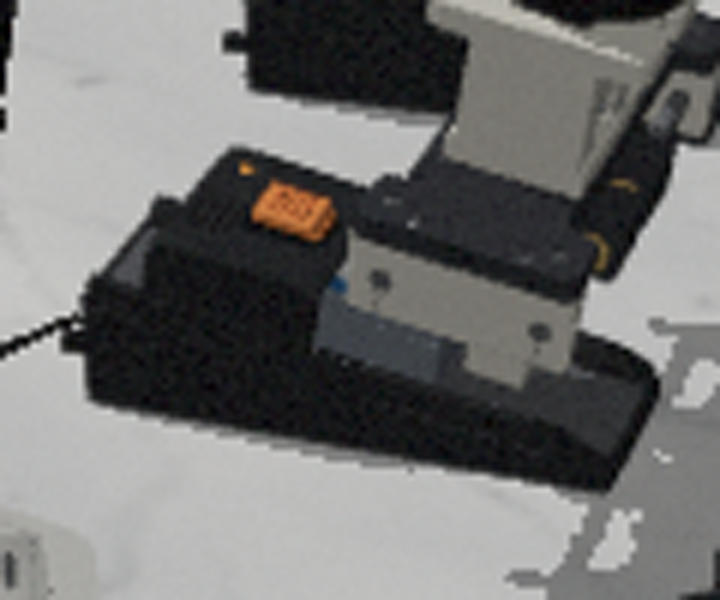

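The tail stays at 62.1, which is 1.9 mm past the point where the contacts first met it. That is exactly the stated rest position, so the catch has snapped in. Next: retreat, take a final look and hand in.

```bash
python3 - <<'E'
from h import *
import cv2
D=lambda x,y,z:place(c,[dk(x,y,z)])[0]
bot.line_to(D(40,0,6),80); bot.line_to(D(25,0,110),150); bot.move_ptp([380,380,250],toolq(c[2],0,-1).as_quat()); bot.pause(.3); st()
a=bot.camera("top"); cv2.imwrite("pics/t4.png",cv2.resize(a[150:340,140:520,::-1],None,fx=2,fy=2,interpolation=2))
E
```

```text
t47.2 [380.3 379.2 249.1] F [ 0.1  0.6 -0.2] w0.4 ff 0.0
```

View pics/t4.png

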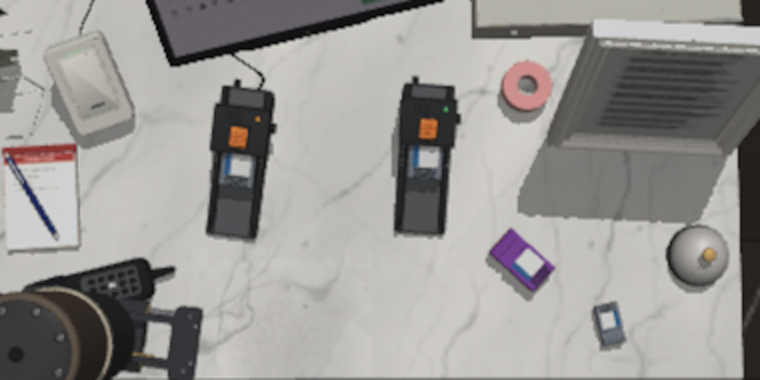

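The battery sits in the left charger at about (238,170), just as the charged one does in the busy charger, and nothing else has moved.

```bash
python3 -c "
from plant import bot
print(bot.close_job())"
```

```text
the job is handed in; nothing more can be done
None
```

The larger grey battery is in the formerly empty charger, held by the catch against the contacts (its tail stayed 1.9 mm past first contact after I let go), and the job was handed in at about 47 s; peak push was about 12–13 N, and I estimate about 10 N of that reached the contacts.

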